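Drive the worn pivot peg out of a shaving-horse head

ROBOT

A 6-joint arm with a two-finger parallel gripper is mounted at the origin on the work surface. World frame = base frame: x ahead of the robot, y to its left, z up, the work surface at z = 0. Lengths are in m, angles in rad, forces in N, time in s.
With the tool pointing down it reaches from about 0.2 to 0.875 m from the base axis. Payload 3.4 kg.
Tool frame: the origin (TCP) lies between the finger pads; the fingertips stand 8 mm ahead of it and the grasp point (between the pads) lies 11 mm behind it; z points along the fingers, y is the line along which they close (so a half turn about z gives the same grasp; the last joint's range is limited). The gripper opens to 94 mm and grips with 3 to 60 N. Pads are 16 mm wide; open, the fingers measure 119 mm over their backs; the gripper's body (75 mm by 177 mm) begins 78 mm behind the grasp point.
Start: joints at [-1.235, 0.276, 1.505, -0, 1.361, -0.121], TCP at [0.254, -0.516, 0.213] pointing down, gripper open.
Joint ranges: [-2.89, 2.89], [-0.75, 2.08], [0.22, 2.7], [-1.18, 4.32], [0.11, 2.71], [-2.7, 2.7]. Speed limits (rad/s): [2.57, 2.57, 3.14, 3.14, 3.14, 3.14].

INTERFACE

Orientations are given as a unit quaternion [w, x, y, z].
In Python, from workcell import * gives the robot as it stands.
- The arm moves only by the shell command python3 -m pendant 'ROWS' [FORCE]. ROWS is JSON, a list of rows, each an object of numbers: "fingers": the closure, from -1 (fully open) to 1 (shut); "dx", "dy", "dz": the shift along the tool's x, y, z normalised to -1 to 1, where 1 is 0.08 m; "rx", "ry", "rz": the turn, a rotation vector about the tool's x, y, z normalised to -1 to 1, where 1 is pi rad. A call has 1 to 10 rows; each row is the pose to reach, as a shift and turn from the pose commanded when the call began, along the tool's axes at that moment, turning the shorter way round; what a row does not reach only later rows make up. A row lasts 1/10 s, in which the tool goes at most 50 mm and 8.59 degrees, less where a joint would pass 70% of its speed; a pose out of reach is approached as far as the arm can. A call with a number of a shift or a turn outside -1 to 1 is refused whole. A call with a gripper value outside its range is refused whole. The fingers move at their own pace and stop on an object; FORCE is the grip in N (left out, the last holds). Time passes only in rows, so rows that repeat a pose let the fingers close. It gives the time, the measured TCP pose, the force, the opening and the grip force at its end, in the units of the state.
- observe(): the state, without advancing time (a new reading comes with each control period).
- read_camera(name): name is "scene" or "top"; returns a dict with "color" (400x640x3 uint8, red, green, blue), "fx", "fy", "cx", "cy" (pixels), "origin" and "attitude" of the camera in the world. Camera axes: x right, y down, z forward; pixel columns grow to the right and rows downward; lengths in m; the calibration is good to about 2 mm. A picture is of the moment at which its call begins. There is no depth.
- close_job(): hands the job in; it is judged then, once.
The state is a dict: "time_s": time; "joint_pos": joint angles; "qvel": joint speeds; "tau": joint torques, N m; "ee_pos": TCP position; "orientation": TCP orientation; "ft_force": force on the tool from outside, world axes, zero at the start; "wrist_torque": the same for the moment, N m; "gripper_width": opening from 0.0 (shut) to 1.0 (fully open); "grasp_force": force on a finger pad.
Only numpy, scipy, OpenCV 4.12 (cv2) and the standard library are available. Lean on these libraries where they do the work, as an engineer would, in place of code of your own. Each camera call takes 0.05 s, during which the arm holds its last target. There are 200 camera calls.

TASK

Take the drift from its rest and use it to push the pivot peg right through the bore of the shaving-horse head, from the side without rails, until it is completely out on the catch rails. Draw the drift back out and lay it in both notches of its rest, pointing as before, then put the peg flat in the wooden tray. Leave the steel weight, the bodkin and the glue jar where they are.

Things in the scene. Friction and masses are not known exactly. Their poses are not given: they have to be found in the camera images.
- head: shaving-horse head, fixed: upright wooden block 70 mm thick (its x, -35 to 35), 80 wide (y), 100 high, with low cheeks (to y +-54, top 73 mm) on an 18 mm foot board (x -105 to 195, y +-55). A 28 mm round bore runs through it along x at y = 0, 70 mm above the bench. Peg is driven out towards +x; the drift enters at the -x face, where the way is free. Origin: bench level under the block's middle
- bore_in (a point): centre of the bore's mouth on the head's -x face, 70 mm above the bench; axes as head. A small steel spring catch on top of the block (top 106 mm above the bench, 47 mm further in) grips the peg: pushing it takes about 5 to 12 N, and almost nothing once its tail has passed the catch
- bore_out (a point): centre of the bore's mouth on the head's +x face, 70 mm above the bench; axes as head. From here two steel rails (19 mm wide over both, 148 mm long) carry the peg as it comes out: level, its axis then about 68 mm above the bench. They are narrower than the peg, so fingers can straddle it. A stop (20 mm wide, top 66 mm) ends them 146 mm from the face
- peg_center (a point): centre of the pivot peg: plain round wooden peg 26 mm across, 90 mm long, about 45 g, its axis along its own x. It starts tight in the bore, its axis 69 mm above the bench, with 8 to 12 mm standing proud at each face
- drift_grip (a point): grip point of the drift, on its axis. Round wooden handle 32 mm across from 60 mm behind this point to 45 mm ahead, then a steel rod 18 mm across to the flat tip 155 mm ahead. x axis points to the tip. About 140 g, centre of mass about 35 mm ahead. It starts level in its rest, axis 50 mm above the bench, and can roll about its axis
- drift_tip (a point): centre of the flat tip of the drift's rod, 155 mm ahead of drift_grip along the drift's x
- rest_seat (a point): the drift's rest, fixed: a 14 mm board, 190 x 70 mm, with two open-topped V notches, 12 mm wide: 35 mm behind this point for the handle (arms to 29 mm either side, 49 mm above the bench), 100 mm ahead for the rod. This point, 50 mm above the bench, is where the drift's grip point is when it lies in both notches, pointing along this point's x
- tray: shallow open wooden tray fixed to the bench, 150 mm (its x) by 200 mm (its y), walls 6 mm thick and 30 mm high, floor 6 mm thick. Origin: on the bench under its middle
- weight: steel cylinder 52 mm across and 36 mm high; loose, not part of the job, leave it alone. Origin at its underside
- bodkin: screwdriver-like bodkin, 200 mm long, lying flat; loose, not part of the job, leave it alone. Origin at its underside (lying along its x)
- gluejar: white jar with a black cap, 70 mm across, 100 mm high; loose, not part of the job, leave it alone. Origin at its underside

How it is judged:
By the outcome, as a careful person would: the job done as asked, in the order asked, and still so for the second after the job is handed in, with the robot touching nothing.
It also fails if it takes over 72 s, if anything falls off the work surface, if the arm or the gripper's body presses on something with over 40 N, if the wrist force passes 120 N, or if a joint passes its speed limit or range.

## Working session

There is one attempt and no reset: what is moved stays moved. The work goes in short steps, Python scripts to look and compute and a shell command to move; the robot and the scene stay as the last step left them, time stands still between calls to the robot, and variables do not carry over. Pictures are saved under pics/ and viewed, at most 10 in all, crops included, and the job is handed in when it is done.

```bash
mkdir -p pics; ls
python3 - <<'E'
from workcell import *
import cv2
for n in("scene","top"):
    c=read_camera(n); cv2.imwrite(f"pics/{n}0.png",c["color"][:,:,::-1])
    print(n,{k:v for k,v in c.items() if k!="color"})
print(observe())
E
```

```text
pics
scene {'fx': 396.91694824153086, 'fy': 396.91694824153086, 'cx': 317.24852006508985, 'cy': 198.99976746138995, 'origin': array([1.05089317, 0.12528168, 0.87286203]), 'attitude': array([-0.16584401,  0.56829768,  0.77522037, -0.22037897])}
top {'fx': 469.26666936889484, 'fy': 469.26666936889484, 'cx': 327.31333144795934, 'cy': 209.25840446028116, 'origin': array([ 0.44939046, -0.03549137,  1.44370171]), 'attitude': array([-0.03266681,  0.71063777, -0.70214113,  0.03040844])}
{'time_s': 0.1, 'joint_pos': array([-1.23502348e+00,  2.76499346e-01,  1.50593034e+00, -8.02731968e-06,
        1.36070028e+00, -1.21003370e-01]), 'qvel': array([ 0.00058989, -0.00110004, -0.00265092,  0.00173446, -0.00051579,
        0.00141055]), 'tau': array([ 1.47934545e-03, -4.05454481e+01, -2.37779528e+01,  7.03026820e-02,
        2.98932823e-02, -4.60361264e-05]), 'ee_pos': array([ 0.25344514, -0.5156154 ,  0.21274007]), 'orientation': array([-7.63806727e-04,  9.74032127e-01,  2.26408535e-01, -8.62854182e-05]), 'ft_force': array([ 0.38546949, -0.07425415,  0.2014442 ]), 'wrist_torque': array([-0.01831675, -0.01389084,  0.01810427]), 'grasp_force': 0.0, 'gripper_width': 1.0019321959075294}
```

View pics/scene0.png

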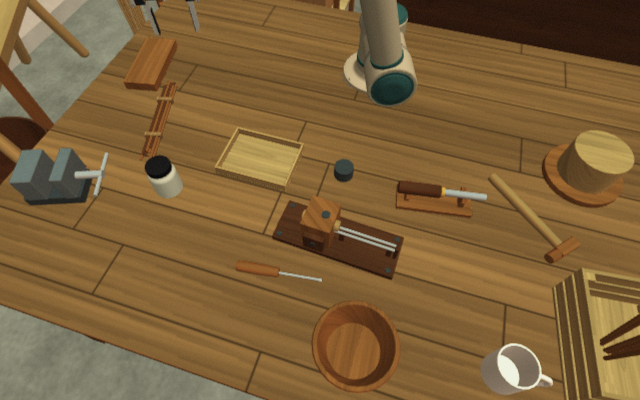

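View pics/top0.png

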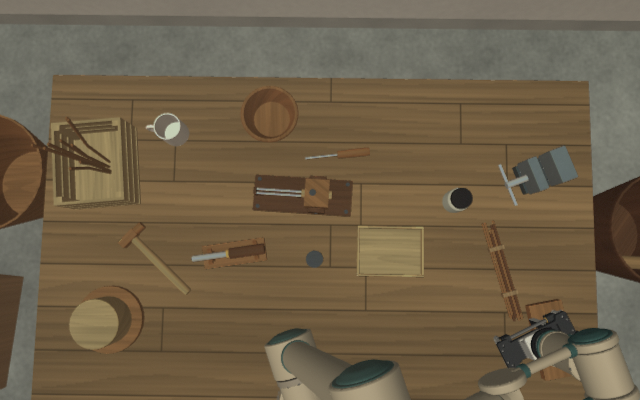

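The top view shows world x up and y left. The head block is at (316,192), with its rails running left (+y) to about 256. The drift is at (193–265, 258–248), with its tip to the left. The tray is at (390,251), the weight at (314,258), the bodkin at (340,155) and the jar at (458,199). Next I need enlarged crops of the drift and head for accurate pixels.

```bash
cat > h.py <<'E'
import numpy as np, cv2
from scipy.spatial.transform import Rotation as R
from workcell import *
def rot(q): return R.from_quat([q[1],q[2],q[3],q[0]])
def ray(c,u,v):
    d=rot(c["attitude"]).apply([(u-c["cx"])/c["fx"],(v-c["cy"])/c["fy"],1.0]); return np.array(c["origin"]),d
def onz(c,u,v,z):
    o,d=ray(c,u,v); return o+d*(z-o[2])/d[2]
def tri(c1,p1,c2,p2):
    o1,d1=ray(c1,*p1);o2,d2=ray(c2,*p2)
    s=np.linalg.lstsq(np.c_[d1,-d2],o2-o1,rcond=None)[0]
    a=o1+d1*s[0];b=o2+d2*s[1]; return (a+b)/2,np.linalg.norm(a-b)
def proj(c,P):
    p=rot(c["attitude"]).inv().apply(np.array(P)-c["origin"]); return np.array([c["fx"]*p[0]/p[2]+c["cx"],c["fy"]*p[1]/p[2]+c["cy"]])
E
python3 - <<'E'
import cv2,numpy as np
t=cv2.imread("pics/top0.png");s=cv2.imread("pics/scene0.png")
def g(im,x,y,w,h,k):
    o=cv2.resize(im[y:y+h,x:x+w],None,fx=k,fy=k,interpolation=cv2.INTER_CUBIC)
    for i in range(0,w,10): cv2.putText(o,str(x+i),(i*k,8),0,.3,(255,255,255),1) if i%20==0 else 0; o[:5 if i%20 else 12,i*k]=(255,255,255)
    for i in range(0,h,10): o[i*k,:8]=(255,255,255); cv2.putText(o,str(y+i),(9,i*k+4),0,.3,(255,255,255),1)
    return o
cv2.imwrite("pics/tc.png",g(t,185,165,190,110,4)); cv2.imwrite("pics/sc.png",g(s,265,170,230,110,3))
E
```

```text
(no output)
```

View pics/tc.png

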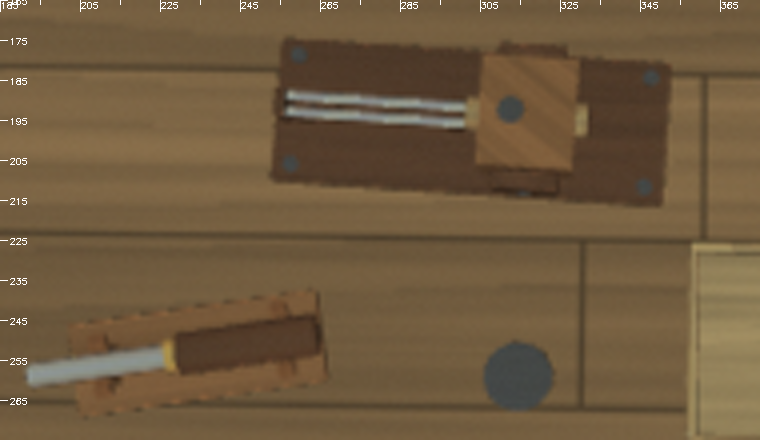

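View pics/sc.png

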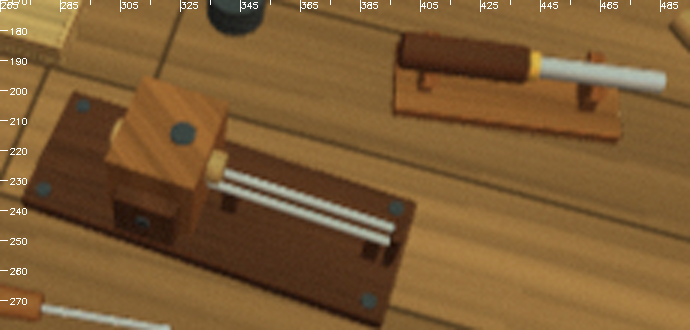

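The crops are sharp enough for corners. In the top view, the foot board corners are at about (255.4,174.2), (352.4,180.4), (350,216.2) and (252.6,209.6). The block top has its corners at about (305.6,178.2), (329.1,179.2), (327.4,207.4) and (303.6,205.4). The drift tip is at about (192,258.5) and the handle's back end at about (265,248.5). The proud peg ends are visible at both faces.

Run:
```python
from h import *
np.set_printoptions(precision=4,suppress=True)
t=read_camera("top");s=read_camera("scene")
T=lambda X,Y:((X+.5)/4-.5+185,(Y+.5)/4-.5+165)
S=lambda X,Y:((X+.5)/3-.5+265,(Y+.5)/3-.5+170)
def quad(c,f,P,z,n):
    Q=np.array([onz(c,*f(*p),z)[:2] for p in P]); e=lambda a,b:np.linalg.norm(Q[a]-Q[b])
    d=Q[0]-Q[1]+Q[3]-Q[2]; print(n,"c",Q.mean(0),"sizes",[round(e(*k),4) for k in((0,1),(1,2),(2,3),(3,0))],"yaw",np.degrees(np.arctan2(d[1],d[0]))); return Q
quad(t,T,[(283,38),(671,63),(661,206),(272,180)],.018,"foot(top)")
quad(s,S,[(415,202),(74,93),(22,203),(381,327)],.018,"foot(scene) ")
quad(t,T,[(484,54),(579,58),(571,171),(476,164)],.100,"block(top)")
quad(s,S,[(228,107),(147,76),(106,156),(195,190)],.100,"block(scene)")
# drift by masks
im=cv2.cvtColor(t["color"],cv2.COLOR_RGB2HSV)
a=onz(t,*T(28,375.5),.05);b=onz(t,*T(321,335),.05);print("drift top tip,tail",a,b,np.linalg.norm(a-b))
a2=onz(s,*S(665,80),.05);b2=onz(s,*S(400,50),.05);print("scene",a2,b2,np.linalg.norm(a2-b2))
print("tri tip",tri(t,T(28,375.5),s,S(665,80)),"tail",tri(t,T(321,335),s,S(400,50)))
for q,w in(((178,354),(532,63)),): print("handle front",tri(t,T(*q),s,S(*w)))
d=(a-b);print("drift yaw",np.degrees(np.arctan2(d[1],d[0])), "grip", b+ (a-b)*60/215)
# rest board z14
quad(t,T,[(66,324),(316,289),(327,382),(86,417)],.014,"rest")
print("peg -x end",onz(t,*T(588,120),.069),"+x end",onz(t,*T(467,112),.069))
print("rails end",onz(t,*T(287,103.5),.06),"start",onz(t,*T(467,116),.06))
g=lambda u,v,z:print(onz(t,u,v,z))
print("tray");[g(u,v,.03) for u,v in((357.5,226.5),(423.5,226.5),(424,276.5),(357,276))]
print("weight");g(*T(518,376),.036)
```

```text
foot(top) c [0.6198 0.0462] sizes [np.float64(0.2985), np.float64(0.1102), np.float64(0.2973), np.float64(0.1097)] yaw 86.89934521718249
foot(scene)  c [0.6276 0.0497] sizes [np.float64(0.2946), np.float64(0.11), np.float64(0.295), np.float64(0.1115)] yaw 87.1142268847728
block(top) c [0.6177 0.0013] sizes [np.float64(0.0688), np.float64(0.0822), np.float64(0.0685), np.float64(0.0801)] yaw 87.34508658258831
block(scene) c [0.6221 0.0051] sizes [np.float64(0.0675), np.float64(0.0764), np.float64(0.071), np.float64(0.0753)] yaw 83.75868403668524
drift top tip,tail [0.4231 0.3691 0.05  ] [0.4556 0.1532 0.05  ] 0.2183229900849685
scene [0.4246 0.3713 0.05  ] [0.4615 0.1578 0.05  ] 0.21669314697850314
tri tip (array([0.4231, 0.3708, 0.0477]), np.float64(0.0021607350242410384)) tail (array([0.4554, 0.1563, 0.0409]), np.float64(0.0037455163519114257))
handle front (array([0.4401, 0.262 , 0.0479]), np.float64(0.005801694496158025))
drift yaw 98.54809807104641 grip [0.4465 0.2134 0.05  ]
rest c [0.4411 0.2505] sizes [np.float64(0.1916), np.float64(0.071), np.float64(0.184), np.float64(0.0722)] yaw 98.79141029424176
peg -x end [ 0.6158 -0.0425  0.069 ] +x end [0.6207 0.0468 0.069 ]
rails end [0.6266 0.1812 0.06  ] start [0.6189 0.0473 0.06  ]
tray
[ 0.5248 -0.1218  0.03  ]
[ 0.5271 -0.3206  0.03  ]
[ 0.3778 -0.3212  0.03  ]
[ 0.3768 -0.1213  0.03  ]
weight
[0.427  0.0073 0.036 ]
```

Both views give the head origin at about (0.6185, 0.002) with yaw 87°, and the sizes match to 2 mm. The drift grip is at about (0.448, 0.215), yaw 98.6°. The tray centre is at about (0.4515, -0.221). Next I'll turn the tool to line up with the drift while moving towards it.

```bash
cat > go.py <<'E'
import sys
from h import *
# remaining shift in tool units to TCP target x y z yaw(deg of tool x), tool pointing down
x,y,z,yaw=map(float,sys.argv[1:5]); o=observe(); q=rot(o["orientation"])
d=q.inv().apply(np.array([x,y,z])-o["ee_pos"])/.08
g=R.from_euler("z",yaw,degrees=True)*R.from_euler("x",180,degrees=True)
r=(q.inv()*g).as_rotvec()/np.pi
X=q.apply([1,0,0]);print("t",o["time_s"],"pos",o["ee_pos"].round(4),"yaw",np.degrees(np.arctan2(X[1],X[0])).round(2),"todo d",d.round(3),"r",r.round(4),"F",o["ft_force"].round(1),"j",o["joint_pos"].round(2),"w",round(o["gripper_width"],3))
E
python3 -m pendant '[{"dx":0.5,"dy":-0.5,"rz":-0.2},{"dx":1,"dy":-1,"rz":-0.402},{"dx":1,"dy":-1,"rz":-0.402},{"dx":1,"dy":-1,"rz":-0.402},{"dx":1,"dy":-1,"rz":-0.402},{"dx":1,"dy":-1,"rz":-0.402},{"dx":1,"dy":-1,"rz":-0.402},{"dx":1,"dy":-1,"rz":-0.402},{"dx":1,"dy":-1,"rz":-0.402},{"dx":1,"dy":-1,"rz":-0.402}]'
python3 go.py .445 .235 .12 98.6
```

```text
t 0.2 pos [ 0.2535 -0.5158  0.2129] yaw 26.17 todo d [ 6.287 -7.365  1.171] r [-3.000e-04 -3.000e-04 -4.024e-01] F [-0.8 -0.4 -0.2] j [-1.24  0.28  1.51 -0.    1.36 -0.12] w 1.0validation failed for argument at $[0]...
```

```bash
python3 -m pendant '[{"fingers":-1,"dx":0.5,"dy":-0.5,"dz":0,"rx":0,"ry":0,"rz":-0.2},{"fingers":-1,"dx":1,"dy":-1,"dz":0,"rx":0,"ry":0,"rz":-0.402},{"fingers":-1,"dx":1,"dy":-1,"dz":0,"rx":0,"ry":0,"rz":-0.402},{"fingers":-1,"dx":1,"dy":-1,"dz":0,"rx":0,"ry":0,"rz":-0.402},{"fingers":-1,"dx":1,"dy":-1,"dz":0,"rx":0,"ry":0,"rz":-0.402},{"fingers":-1,"dx":1,"dy":-1,"dz":0,"rx":0,"ry":0,"rz":-0.402},{"fingers":-1,"dx":1,"dy":-1,"dz":0,"rx":0,"ry":0,"rz":-0.402},{"fingers":-1,"dx":1,"dy":-1,"dz":0,"rx":0,"ry":0,"rz":-0.402},{"fingers":-1,"dx":1,"dy":-1,"dz":0,"rx":0,"ry":0,"rz":-0.402},{"fingers":-1,"dx":1,"dy":-1,"dz":0,"rx":0,"ry":0,"rz":-0.402}]'
python3 go.py .445 .235 .12 98.6; python3 -m pendant --help | head -20
```

```text
time_s: 1.2
ee_pos: [0.2901, -0.4088, 0.2133]
orientation: [-0.0, 0.653, 0.758, 0.0]
ft_force: [0.1, -0.2, 0.4]
gripper_width: 0.999
grasp_force: 0.0
t 1.2 pos [ 0.2901 -0.4088  0.2133] yaw 98.52 todo d [7.672 3.108 1.168] r [-0.     -0.0001 -0.0004] F [ 0.1 -0.2  0.4] j [-1.09  0.16  1.65 -0.    1.32 -1.24] w 0.999invalid input: not JSON, or not a number
```

```bash
python3 -m pendant '[{"fingers":-1,"dx":0.5,"dy":0.2,"dz":0,"rx":0,"ry":0,"rz":0},{"fingers":-1,"dx":1,"dy":0.4,"dz":0,"rx":0,"ry":0,"rz":0}]' >/dev/null
python3 -m pendant '[{"fingers":-1,"dx":0.5,"dy":0.2,"dz":0,"rx":0,"ry":0,"rz":0},{"fingers":-1,"dx":1,"dy":0.4,"dz":0,"rx":0,"ry":0,"rz":0}]' >/dev/null
python3 -m pendant '[{"fingers":-1,"dx":0.5,"dy":0.2,"dz":0,"rx":0,"ry":0,"rz":0},{"fingers":-1,"dx":1,"dy":0.4,"dz":0,"rx":0,"ry":0,"rz":0}]' >/dev/null
python3 -m pendant '[{"fingers":-1,"dx":0.5,"dy":0.2,"dz":0,"rx":0,"ry":0,"rz":0},{"fingers":-1,"dx":1,"dy":0.4,"dz":0,"rx":0,"ry":0,"rz":0}]' >/dev/null
python3 -m pendant '[{"fingers":-1,"dx":0.5,"dy":0.2,"dz":0,"rx":0,"ry":0,"rz":0},{"fingers":-1,"dx":1,"dy":0.4,"dz":0,"rx":0,"ry":0,"rz":0}]' >/dev/null
python3 -m pendant '[{"fingers":-1,"dx":0.5,"dy":0.2,"dz":0,"rx":0,"ry":0,"rz":0},{"fingers":-1,"dx":1,"dy":0.4,"dz":0,"rx":0,"ry":0,"rz":0}]' >/dev/null
python3 -m pendant '[{"fingers":-1,"dx":0.5,"dy":0.2,"dz":0,"rx":0,"ry":0,"rz":0},{"fingers":-1,"dx":1,"dy":0.4,"dz":0,"rx":0,"ry":0,"rz":0},{"fingers":-1,"dx":1,"dy":0.4,"dz":0,"rx":0,"ry":0,"rz":0},{"fingers":-1,"dx":1,"dy":0.4,"dz":0,"rx":0,"ry":0,"rz":0}]'
python3 go.py .445 .235 .12 98.6
```

```text
time_s: 2.8
ee_pos: [0.4282, 0.1785, 0.2131]
orientation: [-0.0, 0.652, 0.758, -0.001]
ft_force: [0.6, 1.2, 0.1]
gripper_width: 1.003
grasp_force: 0.0
t 2.8 pos [0.4282 0.1785 0.2131] yaw 98.62 todo d [0.668 0.315 1.162] r [-0.0004  0.0003  0.0001] F [0.6 1.2 0.1] j [ 0.25  0.11  1.72 -0.    1.31  0.1 ] w 1.003
```

```bash
python3 -m pendant '[{"fingers":-1,"dx":0.35,"dy":0.16,"dz":0.4,"rx":0,"ry":0,"rz":0},{"fingers":-1,"dx":0.67,"dy":0.315,"dz":0.7,"rx":0,"ry":0,"rz":0},{"fingers":-1,"dx":0.67,"dy":0.315,"dz":1,"rx":0,"ry":0,"rz":0},{"fingers":-1,"dx":0.67,"dy":0.315,"dz":1,"rx":0,"ry":0,"rz":0}]' >/dev/null
python3 -m pendant '[{"fingers":-1,"dx":0,"dy":0,"dz":0.4,"rx":0,"ry":0,"rz":0},{"fingers":-1,"dx":0,"dy":0,"dz":0.8,"rx":0,"ry":0,"rz":0},{"fingers":-1,"dx":0,"dy":0,"dz":1,"rx":0,"ry":0,"rz":0},{"fingers":-1,"dx":0,"dy":0,"dz":1,"rx":0,"ry":0,"rz":0}]' >/dev/null
python3 -m pendant '[{"fingers":-1,"dx":0,"dy":0,"dz":0.18,"rx":0,"ry":0,"rz":0},{"fingers":-1,"dx":0,"dy":0,"dz":0.18,"rx":0,"ry":0,"rz":0}]'
python3 go.py .445 .235 .039 98.6
python3 - <<'E'
from h import *
c=read_camera("scene")["color"][120:260,340:540,::-1]
cv2.imwrite("pics/a.png",cv2.resize(c,None,fx=4,fy=4,interpolation=2))
E
```

```text
time_s: 3.8
ee_pos: [0.4457, 0.2338, 0.0398]
orientation: [0.0, 0.653, 0.757, -0.0]
ft_force: [-1.0, 0.7, -0.5]
gripper_width: 0.999
grasp_force: 0.0
t 3.8 pos [0.4457 0.2338 0.0398] yaw 98.44 todo d [ 0.016 -0.007  0.009] r [-0.      0.0001 -0.0009] F [-1.   0.7 -0.5] j [ 0.34  0.33  1.91 -0.    0.9   0.2 ] w 0.999
```

View pics/a.png

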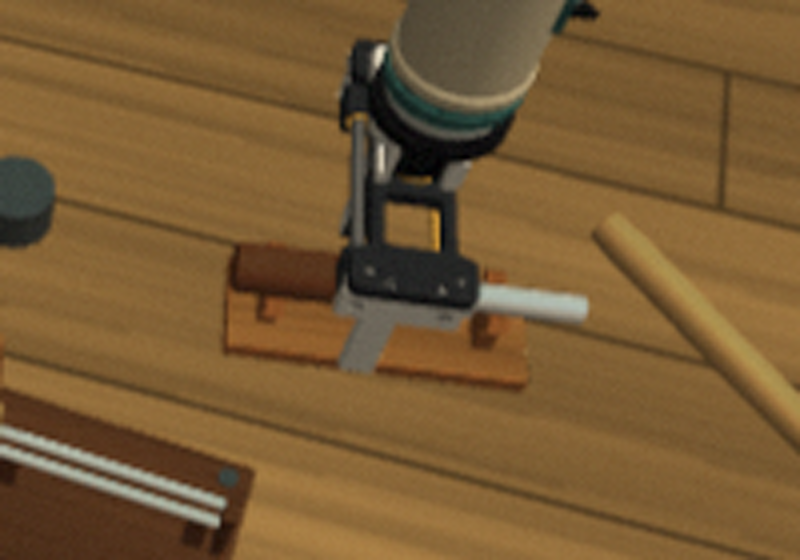

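The fingers straddle the handle: the near fingertip is at crop (360,365), between the notches and clear of both. Closing now.

```bash
python3 -m pendant '[{"fingers":0,"dx":0,"dy":0,"dz":0,"rx":0,"ry":0,"rz":0},{"fingers":0.2,"dx":0,"dy":0,"dz":0,"rx":0,"ry":0,"rz":0},{"fingers":1,"dx":0,"dy":0,"dz":0,"rx":0,"ry":0,"rz":0},{"fingers":1,"dx":0,"dy":0,"dz":0,"rx":0,"ry":0,"rz":0},{"fingers":1,"dx":0,"dy":0,"dz":0,"rx":0,"ry":0,"rz":0},{"fingers":1,"dx":0,"dy":0,"dz":0,"rx":0,"ry":0,"rz":0},{"fingers":1,"dx":0,"dy":0,"dz":0,"rx":0,"ry":0,"rz":0},{"fingers":1,"dx":0,"dy":0,"dz":0,"rx":0,"ry":0,"rz":0}]' 50
python3 go.py .445 .235 .039 98.6
```

```text
time_s: 4.65
ee_pos: [0.4455, 0.2348, 0.039]
orientation: [0.0, 0.653, 0.758, -0.0]
ft_force: [0.6, 0.7, 0.2]
gripper_width: 0.358
grasp_force: 0.0
t 4.65 pos [0.4455 0.2348 0.039 ] yaw 98.54 todo d [ 0.004 -0.006 -0.   ] r [-0.      0.     -0.0003] F [0.6 0.7 0.2] j [ 0.35  0.34  1.91 -0.    0.9   0.2 ] w 0.358
```

```bash
python3 -m pendant '[{"fingers":1,"dx":0,"dy":0,"dz":0,"rx":0,"ry":0,"rz":0},{"fingers":1,"dx":0,"dy":0,"dz":0,"rx":0,"ry":0,"rz":0},{"fingers":1,"dx":0,"dy":0,"dz":0,"rx":0,"ry":0,"rz":0},{"fingers":1,"dx":0,"dy":0,"dz":0,"rx":0,"ry":0,"rz":0}]' 50
python3 go.py .445 .235 .039 98.6
python3 -m pendant '[{"fingers":1,"dx":0,"dy":0,"dz":-0.2,"rx":0,"ry":0,"rz":0},{"fingers":1,"dx":0,"dy":0,"dz":-0.5,"rx":0,"ry":0,"rz":0},{"fingers":1,"dx":0,"dy":0,"dz":-0.8,"rx":0,"ry":0,"rz":0},{"fingers":1,"dx":0,"dy":0,"dz":-1,"rx":0,"ry":0,"rz":0}]' >/dev/null
python3 -m pendant '[{"fingers":1,"dx":0,"dy":0,"dz":-0.3,"rx":0,"ry":0,"rz":0},{"fingers":1,"dx":0,"dy":0,"dz":-0.6,"rx":0,"ry":0,"rz":0},{"fingers":1,"dx":0,"dy":0,"dz":-0.9,"rx":0,"ry":0,"rz":0},{"fingers":1,"dx":0,"dy":0,"dz":-0.9,"rx":0,"ry":0,"rz":0}]'
python3 go.py .60 -.25 .197 87
```

```text
time_s: 5.05
ee_pos: [0.4452, 0.2347, 0.039]
orientation: [-0.0, 0.653, 0.758, -0.0]
ft_force: [-0.7, 0.9, 0.8]
gripper_width: 0.327
grasp_force: 50.0
t 5.05 pos [0.4452 0.2347 0.039 ] yaw 98.54 todo d [ 0.004 -0.002 -0.001] r [-0.0002  0.     -0.0003] F [-0.7  0.9  0.8] j [ 0.35  0.34  1.91 -0.    0.9   0.2 ] w 0.327
time_s: 5.85
ee_pos: [0.4479, 0.2356, 0.1939]
orientation: [0.002, 0.653, 0.758, 0.003]
ft_force: [0.5, -0.1, -0.6]
gripper_width: 0.33
grasp_force: 50.0
t 5.85 pos [0.4479 0.2356 0.1939] yaw 98.53 todo d [-6.284  0.981 -0.039] r [ 0.0023 -0.0006  0.064 ] F [ 0.5 -0.1 -0.6] j [ 0.35  0.18  1.68 -0.    1.27  0.2 ] w 0.33
```

```bash
python3 -m pendant '[{"fingers":1,"dx":-0.3,"dy":0.06,"dz":0,"rx":0,"ry":0,"rz":0},{"fingers":1,"dx":-0.65,"dy":0.13,"dz":0,"rx":0,"ry":0,"rz":0},{"fingers":1,"dx":-1,"dy":0.2,"dz":0,"rx":0,"ry":0,"rz":0}]' >/dev/null
python3 -m pendant '[{"fingers":1,"dx":-0.35,"dy":0.06,"dz":0,"rx":0,"ry":0,"rz":0},{"fingers":1,"dx":-0.7,"dy":0.13,"dz":0,"rx":0,"ry":0,"rz":0},{"fingers":1,"dx":-1,"dy":0.2,"dz":0,"rx":0,"ry":0,"rz":0}]' >/dev/null
python3 -m pendant '[{"fingers":1,"dx":-0.35,"dy":0.06,"dz":0,"rx":0,"ry":0,"rz":0},{"fingers":1,"dx":-0.7,"dy":0.13,"dz":0,"rx":0,"ry":0,"rz":0},{"fingers":1,"dx":-1,"dy":0.2,"dz":0,"rx":0,"ry":0,"rz":0}]' >/dev/null
python3 -m pendant '[{"fingers":1,"dx":-0.35,"dy":0.06,"dz":0,"rx":0,"ry":0,"rz":0},{"fingers":1,"dx":-0.7,"dy":0.13,"dz":0,"rx":0,"ry":0,"rz":0},{"fingers":1,"dx":-1,"dy":0.2,"dz":0,"rx":0,"ry":0,"rz":0}]' >/dev/null
python3 -m pendant '[{"fingers":1,"dx":-0.35,"dy":0.06,"dz":0,"rx":0,"ry":0,"rz":0},{"fingers":1,"dx":-0.7,"dy":0.13,"dz":0,"rx":0,"ry":0,"rz":0},{"fingers":1,"dx":-0.9,"dy":0.2,"dz":0,"rx":0,"ry":0,"rz":0},{"fingers":1,"dx":-1,"dy":0.2,"dz":0,"rx":0,"ry":0,"rz":0},{"fingers":1,"dx":-1,"dy":0.2,"dz":0,"rx":0,"ry":0,"rz":0}]'
python3 go.py .607 -.21 .12 87
```

```text
time_s: 7.55
ee_pos: [0.5837, -0.1492, 0.19]
orientation: [-0.001, 0.653, 0.757, -0.0]
ft_force: [0.3, -0.0, -1.7]
gripper_width: 0.328
grasp_force: 50.0
t 7.55 pos [ 0.5837 -0.1492  0.19  ] yaw 98.48 todo d [-0.795  0.178  0.874] r [-0.0005 -0.0003  0.0638] F [ 0.3 -0.  -1.7] j [-0.37  0.33  1.48  0.    1.33 -0.51] w 0.328
```

```bash
python3 -m pendant '[{"fingers":1,"dx":-0.35,"dy":0.08,"dz":0,"rx":0,"ry":0,"rz":0.03},{"fingers":1,"dx":-0.7,"dy":0.178,"dz":0.2,"rx":0,"ry":0,"rz":0.064},{"fingers":1,"dx":-0.795,"dy":0.178,"dz":0.5,"rx":0,"ry":0,"rz":0.064},{"fingers":1,"dx":-0.795,"dy":0.178,"dz":0.8,"rx":0,"ry":0,"rz":0.064},{"fingers":1,"dx":-0.795,"dy":0.178,"dz":0.874,"rx":0,"ry":0,"rz":0.064},{"fingers":1,"dx":-0.795,"dy":0.178,"dz":0.874,"rx":0,"ry":0,"rz":0.064}]' >/dev/null
python3 -m pendant '[{"fingers":1,"dx":0,"dy":0,"dz":0.4,"rx":0,"ry":0,"rz":0},{"fingers":1,"dx":0,"dy":0,"dz":0.77,"rx":0,"ry":0,"rz":0},{"fingers":1,"dx":0,"dy":0,"dz":0.77,"rx":0,"ry":0,"rz":0},{"fingers":1,"dx":0,"dy":0,"dz":0.77,"rx":0,"ry":0,"rz":0}]'
python3 go.py .607 -.21 .0585 87
python3 - <<'E'
from h import *
def g(im,x,y,w,h,k):
    im=im[:,:,::-1];o=cv2.resize(im[y:y+h,x:x+w],None,fx=k,fy=k,interpolation=cv2.INTER_CUBIC)
    for i in range(0,w,10): o[:8,i*k]=(255,255,255)
    for i in range(0,h,10): o[i*k,:8]=(255,255,255)
    return o
t=read_camera("top")["color"];s=read_camera("scene")["color"]
cv2.imwrite("pics/b.png",np.vstack([g(t,295,170,130,50,6),g(s,215,165,130,50,6)]))
E
```

```text
time_s: 8.55
ee_pos: [0.6082, -0.2094, 0.0609]
orientation: [0.001, 0.725, 0.689, 0.0]
ft_force: [0.0, -0.1, -1.0]
gripper_width: 0.326
grasp_force: 50.0
t 8.55 pos [ 0.6082 -0.2094  0.0609] yaw 87.05 todo d [-0.008 -0.015  0.03 ] r [0.0004 0.0001 0.0003] F [ 0.  -0.1 -1. ] j [-0.44  0.49  1.57  0.    1.08 -0.39] w 0.326
```

View pics/b.png

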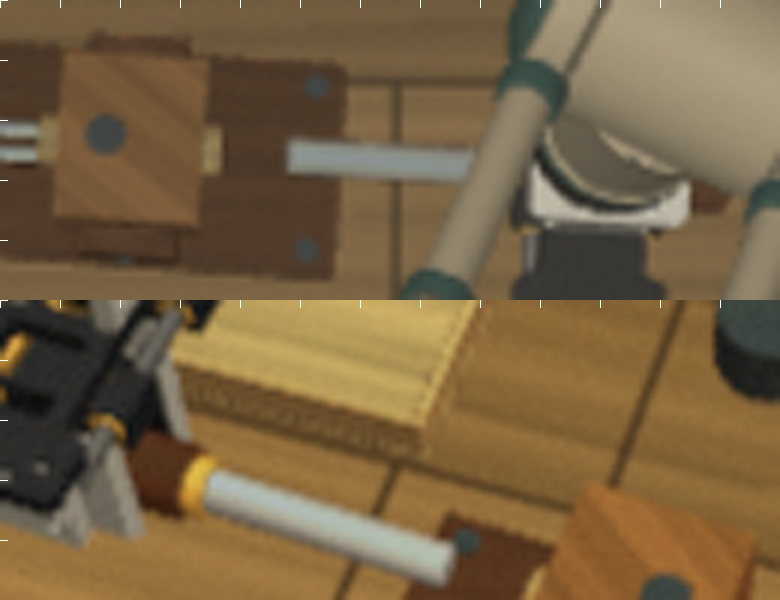

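Top view: the rod tip is at crop (288,156), in line with the proud peg end at (221,150) to about 1 mm. Scene view: the rod runs from (212,492) to the tip at (450,565). I'll triangulate both points to check height and pitch.

Run:
```python
from h import *
np.set_printoptions(precision=4,suppress=True)
t=read_camera("top");s=read_camera("scene")
T=lambda X,Y:((X+.5)/6-.5+295,(Y+.5)/6-.5+170)
S=lambda X,Y:((X+.5)/6-.5+215,(Y+.5)/6-.5+165)
o,d=ray(t,*T(288,156)); tip,e=tri(t,T(288,156),s,S(450,265)); print("tip",tip,e)
# plane through rod in top view, intersect scene rays
o1,d1=ray(t,*T(288,156)); _,d2=ray(t,*T(470,165)); n=np.cross(d1,d2)
for p in((450,265),(330,229),(212,192)):
    o2,d=ray(s,*S(*p)); print(p,o2+d*(n@(o1-o2))/(n@d))
print("peg -x end on .069",onz(t,*T(221,150),.069),"tip on .07",onz(t,*T(288,156),.07), "peg +x", onz(t,*T(40,139),.069))
```

```text
tip [ 0.6136 -0.0748  0.0661] 0.00041050547796582623
(450, 265) [ 0.6137 -0.0745  0.0664]
(330, 229) [ 0.6119 -0.1257  0.0653]
(212, 192) [ 0.6099 -0.177   0.0653]
peg -x end on .069 [ 0.616  -0.0419  0.069 ] tip on .07 [ 0.6133 -0.0749  0.07  ] peg +x [0.6203 0.0472 0.069 ]
```

```bash
python3 go.py .607 -.21 .0585 87
python3 -m pendant '[{"fingers":1,"dx":0.1,"dy":0.013,"dz":0.02,"rx":0,"ry":0,"rz":0},{"fingers":1,"dx":0.2,"dy":0.013,"dz":0.02,"rx":0,"ry":0,"rz":0},{"fingers":1,"dx":0.3,"dy":0.013,"dz":0.02,"rx":0,"ry":0,"rz":0},{"fingers":1,"dx":0.35,"dy":0.013,"dz":0.02,"rx":0,"ry":0,"rz":0},{"fingers":1,"dx":0.4,"dy":0.013,"dz":0.02,"rx":0,"ry":0,"rz":0},{"fingers":1,"dx":0.45,"dy":0.013,"dz":0.02,"rx":0,"ry":0,"rz":0},{"fingers":1,"dx":0.5,"dy":0.013,"dz":0.02,"rx":0,"ry":0,"rz":0}]'
python3 go.py .607 -.21 .0585 87
python3 -m pendant '[{"fingers":1,"dx":0.05,"dy":0,"dz":0,"rx":0,"ry":0,"rz":0},{"fingers":1,"dx":0.1,"dy":0,"dz":0,"rx":0,"ry":0,"rz":0},{"fingers":1,"dx":0.15,"dy":0,"dz":0,"rx":0,"ry":0,"rz":0},{"fingers":1,"dx":0.2,"dy":0,"dz":0,"rx":0,"ry":0,"rz":0}]'
python3 go.py .607 -.21 .0585 87
```

```text
t 8.75 pos [ 0.6089 -0.2102  0.0618] yaw 87.03 todo d [ 0.001 -0.024  0.041] r [0.0012 0.0005 0.0001] F [-0.1  0.3 -0.9] j [-0.44  0.49  1.57 -0.    1.08 -0.39] w 0.329
time_s: 9.45
ee_pos: [0.6112, -0.1727, 0.0584]
orientation: [0.003, 0.725, 0.689, -0.002]
ft_force: [-0.7, -7.8, -1.6]
gripper_width: 0.327
grasp_force: 50.0
t 9.45 pos [ 0.6112 -0.1727  0.0584] yaw 87.1 todo d [-0.468 -0.028  0.001] r [0.0005 0.0019 0.0006] F [-0.7 -7.8 -1.6] j [-0.38  0.48  1.59 -0.01  1.07 -0.33] w 0.327
time_s: 9.85
ee_pos: [0.6119, -0.1571, 0.0584]
orientation: [0.003, 0.725, 0.689, -0.002]
ft_force: [-1.5, -6.9, -1.1]
gripper_width: 0.328
grasp_force: 50.0
t 9.85 pos [ 0.6119 -0.1571  0.0584] yaw 87.07 todo d [-0.663 -0.027  0.002] r [0.0004 0.0019 0.0004] F [-1.5 -6.9 -1.1] j [-0.36  0.47  1.6  -0.01  1.06 -0.3 ] w 0.328
```

```bash
python3 -m pendant '[{"fingers":1,"dx":0.07,"dy":0,"dz":0,"rx":0,"ry":0,"rz":0},{"fingers":1,"dx":0.14,"dy":0,"dz":0,"rx":0,"ry":0,"rz":0},{"fingers":1,"dx":0.21,"dy":0,"dz":0,"rx":0,"ry":0,"rz":0},{"fingers":1,"dx":0.28,"dy":0,"dz":0,"rx":0,"ry":0,"rz":0},{"fingers":1,"dx":0.35,"dy":0,"dz":0,"rx":0,"ry":0,"rz":0},{"fingers":1,"dx":0.42,"dy":0,"dz":0,"rx":0,"ry":0,"rz":0},{"fingers":1,"dx":0.45,"dy":0,"dz":0,"rx":0,"ry":0,"rz":0},{"fingers":1,"dx":0.5,"dy":0,"dz":0,"rx":0,"ry":0,"rz":0}]'
python3 -m pendant '[{"fingers":1,"dx":0.06,"dy":0,"dz":0,"rx":0,"ry":0,"rz":0},{"fingers":1,"dx":0.12,"dy":0,"dz":0,"rx":0,"ry":0,"rz":0},{"fingers":1,"dx":0.18,"dy":0,"dz":0,"rx":0,"ry":0,"rz":0},{"fingers":1,"dx":0.24,"dy":0,"dz":0,"rx":0,"ry":0,"rz":0},{"fingers":1,"dx":0.3,"dy":0,"dz":0,"rx":0,"ry":0,"rz":0},{"fingers":1,"dx":0.36,"dy":0,"dz":0,"rx":0,"ry":0,"rz":0},{"fingers":1,"dx":0.42,"dy":0,"dz":0,"rx":0,"ry":0,"rz":0},{"fingers":1,"dx":0.46,"dy":0,"dz":0,"rx":0,"ry":0,"rz":0},{"fingers":1,"dx":0.46,"dy":0,"dz":0,"rx":0,"ry":0,"rz":0}]'
python3 go.py .607 -.21 .0585 87
python3 - <<'E'
from h import *
def g(im,x,y,w,h,k):
    im=im[:,:,::-1];o=cv2.resize(im[y:y+h,x:x+w],None,fx=k,fy=k,interpolation=cv2.INTER_CUBIC)
    for i in range(0,w,10): o[:8,i*k]=(255,255,255)
    for i in range(0,h,10): o[i*k,:8]=(255,255,255)
    return o
t=read_camera("top")["color"];s=read_camera("scene")["color"]
cv2.imwrite("pics/c.png",np.vstack([g(t,245,170,130,45,6),g(s,285,190,130,50,6)]))
E
```

```text
time_s: 10.65
ee_pos: [0.6138, -0.1151, 0.0581]
orientation: [0.001, 0.725, 0.688, -0.0]
ft_force: [-0.0, 0.7, -0.8]
gripper_width: 0.332
grasp_force: 50.0
time_s: 11.55
ee_pos: [0.6155, -0.0766, 0.0579]
orientation: [-0.0, 0.725, 0.689, 0.0]
ft_force: [0.2, -0.1, -1.1]
gripper_width: 0.328
grasp_force: 50.0
t 11.55 pos [ 0.6155 -0.0766  0.0579] yaw 87.04 todo d [-1.671 -0.02  -0.007] r [-0.     -0.      0.0002] F [ 0.2 -0.1 -1.1] j [-0.24  0.46  1.63  0.    1.05 -0.18] w 0.328
```

View pics/c.png

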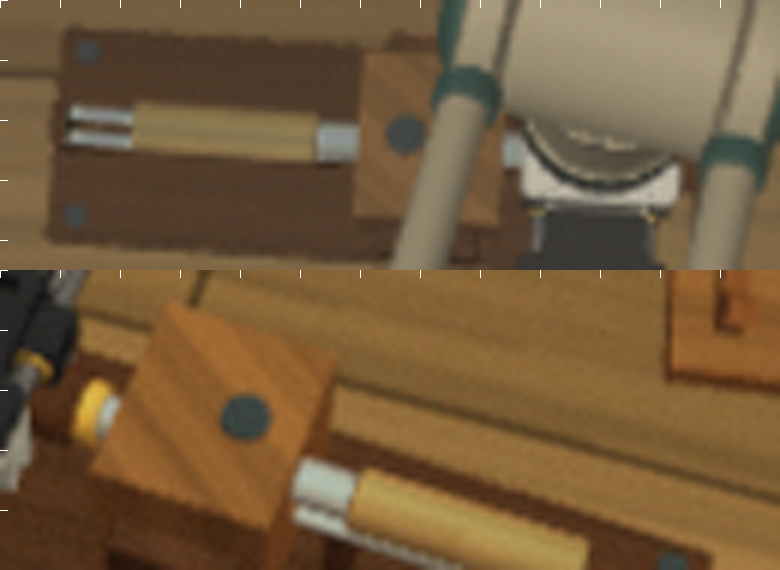

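The peg is completely out on the rails. In the top crop it spans x = 133–317 at y ≈ 133, with rod showing between its tail and the block face at 358. Withdrawing the drift.

```bash
python3 -m pendant '[{"fingers":1,"dx":-0.1,"dy":0,"dz":0,"rx":0,"ry":0,"rz":0},{"fingers":1,"dx":-0.25,"dy":0,"dz":0,"rx":0,"ry":0,"rz":0},{"fingers":1,"dx":-0.45,"dy":0,"dz":0,"rx":0,"ry":0,"rz":0},{"fingers":1,"dx":-0.65,"dy":0,"dz":0,"rx":0,"ry":0,"rz":0},{"fingers":1,"dx":-0.85,"dy":0,"dz":0,"rx":0,"ry":0,"rz":0},{"fingers":1,"dx":-1,"dy":0,"dz":0,"rx":0,"ry":0,"rz":0}]'
python3 -m pendant '[{"fingers":1,"dx":-0.2,"dy":0,"dz":0,"rx":0,"ry":0,"rz":0},{"fingers":1,"dx":-0.45,"dy":0,"dz":0,"rx":0,"ry":0,"rz":0},{"fingers":1,"dx":-0.7,"dy":0,"dz":0,"rx":0,"ry":0,"rz":0},{"fingers":1,"dx":-0.9,"dy":0,"dz":0,"rx":0,"ry":0,"rz":0},{"fingers":1,"dx":-1,"dy":0,"dz":0,"rx":0,"ry":0,"rz":0},{"fingers":1,"dx":-1,"dy":0,"dz":0,"rx":0,"ry":0,"rz":0}]'
python3 -m pendant '[{"fingers":1,"dx":0,"dy":0,"dz":-0.3,"rx":0,"ry":0,"rz":0},{"fingers":1,"dx":0,"dy":0,"dz":-0.6,"rx":0,"ry":0,"rz":0},{"fingers":1,"dx":0,"dy":0,"dz":-1,"rx":0,"ry":0,"rz":0}]'>/dev/null
python3 -m pendant '[{"fingers":1,"dx":0,"dy":0,"dz":-0.3,"rx":0,"ry":0,"rz":0},{"fingers":1,"dx":0,"dy":0,"dz":-0.6,"rx":0,"ry":0,"rz":-0.03},{"fingers":1,"dx":0,"dy":0,"dz":-0.7,"rx":0,"ry":0,"rz":-0.064},{"fingers":1,"dx":0,"dy":0,"dz":-0.7,"rx":0,"ry":0,"rz":-0.064},{"fingers":1,"dx":0,"dy":0,"dz":-0.7,"rx":0,"ry":0,"rz":-0.064}]'
python3 go.py .4453 .2348 .039 98.54
```

```text
time_s: 12.25
ee_pos: [0.6112, -0.1593, 0.0579]
orientation: [0.0, 0.726, 0.688, -0.0]
ft_force: [-0.2, -0.1, -1.6]
gripper_width: 0.327
grasp_force: 50.0
time_s: 12.85
ee_pos: [0.6071, -0.2384, 0.0579]
orientation: [0.0, 0.726, 0.688, -0.0]
ft_force: [-1.0, 0.1, -0.8]
gripper_width: 0.331
grasp_force: 50.0
time_s: 13.65
ee_pos: [0.6068, -0.236, 0.1935]
orientation: [-0.0, 0.653, 0.757, 0.0]
ft_force: [0.5, -0.3, -1.4]
gripper_width: 0.326
grasp_force: 50.0
t 13.65 pos [ 0.6068 -0.236   0.1935] yaw 98.45 todo d [ 6.117 -1.131  1.937] r [-0.0002 -0.0002 -0.0005] F [ 0.5 -0.3 -1.4] j [-0.48  0.4   1.36  0.    1.38 -0.63] w 0.326
```

```bash
python3 -m pendant '[{"fingers":1,"dx":0.3,"dy":-0.06,"dz":0,"rx":0,"ry":0,"rz":0},{"fingers":1,"dx":0.65,"dy":-0.13,"dz":0,"rx":0,"ry":0,"rz":0},{"fingers":1,"dx":1,"dy":-0.19,"dz":0,"rx":0,"ry":0,"rz":0}]' >/dev/null
python3 -m pendant '[{"fingers":1,"dx":0.35,"dy":-0.06,"dz":0,"rx":0,"ry":0,"rz":0},{"fingers":1,"dx":0.7,"dy":-0.13,"dz":0,"rx":0,"ry":0,"rz":0},{"fingers":1,"dx":1,"dy":-0.19,"dz":0,"rx":0,"ry":0,"rz":0}]' >/dev/null
python3 -m pendant '[{"fingers":1,"dx":0.35,"dy":-0.06,"dz":0,"rx":0,"ry":0,"rz":0},{"fingers":1,"dx":0.7,"dy":-0.13,"dz":0,"rx":0,"ry":0,"rz":0},{"fingers":1,"dx":1,"dy":-0.19,"dz":0,"rx":0,"ry":0,"rz":0}]' >/dev/null
python3 -m pendant '[{"fingers":1,"dx":0.35,"dy":-0.06,"dz":0,"rx":0,"ry":0,"rz":0},{"fingers":1,"dx":0.7,"dy":-0.13,"dz":0,"rx":0,"ry":0,"rz":0},{"fingers":1,"dx":1,"dy":-0.19,"dz":0,"rx":0,"ry":0,"rz":0}]' >/dev/null
python3 -m pendant '[{"fingers":1,"dx":0.35,"dy":-0.06,"dz":0,"rx":0,"ry":0,"rz":0},{"fingers":1,"dx":0.7,"dy":-0.13,"dz":0,"rx":0,"ry":0,"rz":0},{"fingers":1,"dx":1,"dy":-0.19,"dz":0,"rx":0,"ry":0,"rz":0}]' >/dev/null
python3 -m pendant '[{"fingers":1,"dx":0.35,"dy":-0.06,"dz":0,"rx":0,"ry":0,"rz":0},{"fingers":1,"dx":0.7,"dy":-0.13,"dz":0,"rx":0,"ry":0,"rz":0},{"fingers":1,"dx":0.95,"dy":-0.17,"dz":0,"rx":0,"ry":0,"rz":0},{"fingers":1,"dx":1,"dy":-0.19,"dz":0,"rx":0,"ry":0,"rz":0},{"fingers":1,"dx":1,"dy":-0.19,"dz":0,"rx":0,"ry":0,"rz":0},{"fingers":1,"dx":1,"dy":-0.19,"dz":0,"rx":0,"ry":0,"rz":0}]'
python3 go.py .4453 .2348 .039 98.54
```

```text
time_s: 15.75
ee_pos: [0.4456, 0.2234, 0.1934]
orientation: [0.0, 0.653, 0.758, -0.001]
ft_force: [0.0, 0.3, -1.8]
gripper_width: 0.33
grasp_force: 50.0
t 15.75 pos [0.4456 0.2234 0.1934] yaw 98.49 todo d [0.143 0.018 1.93 ] r [-0.0003  0.0003 -0.0003] F [ 0.   0.3 -1.8] j [ 0.33  0.17  1.69 -0.    1.27  0.18] w 0.33
```

```bash
python3 -m pendant '[{"fingers":1,"dx":0.143,"dy":0.018,"dz":0.2,"rx":0,"ry":0,"rz":0},{"fingers":1,"dx":0.143,"dy":0.018,"dz":0.5,"rx":0,"ry":0,"rz":0},{"fingers":1,"dx":0.143,"dy":0.018,"dz":0.8,"rx":0,"ry":0,"rz":0},{"fingers":1,"dx":0.143,"dy":0.018,"dz":1,"rx":0,"ry":0,"rz":0},{"fingers":1,"dx":0.143,"dy":0.018,"dz":1,"rx":0,"ry":0,"rz":0}]'
python3 go.py .4453 .2348 .039 98.54
python3 -m pendant '[{"fingers":1,"dx":0,"dy":0,"dz":0.2,"rx":0,"ry":0,"rz":0},{"fingers":1,"dx":0,"dy":0,"dz":0.4,"rx":0,"ry":0,"rz":0},{"fingers":1,"dx":0,"dy":0,"dz":0.55,"rx":0,"ry":0,"rz":0},{"fingers":1,"dx":0,"dy":0,"dz":0.65,"rx":0,"ry":0,"rz":0},{"fingers":1,"dx":0,"dy":0,"dz":0.75,"rx":0,"ry":0,"rz":0},{"fingers":1,"dx":0,"dy":0,"dz":0.82,"rx":0,"ry":0,"rz":0},{"fingers":1,"dx":0,"dy":0,"dz":0.87,"rx":0,"ry":0,"rz":0},{"fingers":1,"dx":0,"dy":0,"dz":0.9,"rx":0,"ry":0,"rz":0},{"fingers":1,"dx":0,"dy":0,"dz":0.92,"rx":0,"ry":0,"rz":0},{"fingers":1,"dx":0,"dy":0,"dz":0.92,"rx":0,"ry":0,"rz":0}]'
python3 go.py .4453 .2348 .039 98.54
```

```text
time_s: 16.25
ee_pos: [0.444, 0.2339, 0.1117]
orientation: [-0.001, 0.653, 0.757, -0.003]
ft_force: [-0.3, -0.4, -1.1]
gripper_width: 0.327
grasp_force: 50.0
t 16.25 pos [0.444  0.2339 0.1117] yaw 98.43 todo d [0.01  0.022 0.909] r [-0.0017  0.0005 -0.0006] F [-0.3 -0.4 -1.1] j [ 0.35  0.25  1.81 -0.    1.08  0.2 ] w 0.327
time_s: 17.25
ee_pos: [0.4455, 0.2358, 0.0403]
orientation: [0.0, 0.653, 0.758, 0.0]
ft_force: [0.3, -0.3, -1.5]
gripper_width: 0.328
grasp_force: 50.0
t 17.25 pos [0.4455 0.2358 0.0403] yaw 98.54 todo d [-0.012 -0.004  0.016] r [ 0.  0. -0.] F [ 0.3 -0.3 -1.5] j [ 0.35  0.33  1.91 -0.    0.9   0.2 ] w 0.328
```

```bash
python3 -m pendant '[{"fingers":1,"dx":-0.01,"dy":-0.003,"dz":0.008,"rx":0,"ry":0,"rz":0},{"fingers":1,"dx":-0.01,"dy":-0.003,"dz":0.014,"rx":0,"ry":0,"rz":0},{"fingers":1,"dx":-0.01,"dy":-0.003,"dz":0.014,"rx":0,"ry":0,"rz":0}]'
python3 -m pendant '[{"fingers":0.2,"dx":0,"dy":0,"dz":0,"rx":0,"ry":0,"rz":0},{"fingers":0,"dx":0,"dy":0,"dz":0,"rx":0,"ry":0,"rz":0},{"fingers":-0.3,"dx":0,"dy":0,"dz":0,"rx":0,"ry":0,"rz":0},{"fingers":-0.5,"dx":0,"dy":0,"dz":0,"rx":0,"ry":0,"rz":0},{"fingers":-0.5,"dx":0,"dy":0,"dz":0,"rx":0,"ry":0,"rz":0},{"fingers":-0.5,"dx":0,"dy":0,"dz":0,"rx":0,"ry":0,"rz":0},{"fingers":-0.5,"dx":0,"dy":0,"dz":0,"rx":0,"ry":0,"rz":0}]'
python3 -m pendant '[{"fingers":-0.5,"dx":0,"dy":0,"dz":-0.2,"rx":0,"ry":0,"rz":0},{"fingers":-0.5,"dx":0,"dy":0,"dz":-0.5,"rx":0,"ry":0,"rz":0},{"fingers":-0.5,"dx":0,"dy":0,"dz":-0.8,"rx":0,"ry":0,"rz":0},{"fingers":-0.5,"dx":0,"dy":0,"dz":-1,"rx":0,"ry":0,"rz":0}]'
python3 -m pendant '[{"fingers":-0.5,"dx":0,"dy":0,"dz":-0.5,"rx":0,"ry":0,"rz":0},{"fingers":-0.5,"dx":0,"dy":0,"dz":-1,"rx":0,"ry":0,"rz":0},{"fingers":-0.5,"dx":0,"dy":0,"dz":-1,"rx":0,"ry":0,"rz":0}]'
python3 - <<'E'
from h import *
def g(im,x,y,w,h,k):
    im=im[:,:,::-1];o=cv2.resize(im[y:y+h,x:x+w],None,fx=k,fy=k,interpolation=cv2.INTER_CUBIC)
    for i in range(0,w,10): o[:8,i*k]=(255,255,255)
    for i in range(0,h,10): o[i*k,:8]=(255,255,255)
    return o
t=read_camera("top")["color"];s=read_camera("scene")["color"]
cv2.imwrite("pics/d.png",np.vstack([g(t,185,170,190,60,4),g(s,305,165,190,90,4)]))
# peg on the rails, from picture c (top crop 6x, origin 245,170)
T=lambda X,Y:((X+.5)/6-.5+245,(Y+.5)/6-.5+170); c=read_camera("top")
print("peg ends",onz(c,*T(133,129),.068),onz(c,*T(317,138),.068))
E
python3 go.py .623 .1 .12 87
```

```text
time_s: 17.55
ee_pos: [0.4454, 0.2349, 0.0393]
orientation: [0.0, 0.653, 0.758, 0.0]
ft_force: [0.2, -0.3, -2.3]
gripper_width: 0.328
grasp_force: 50.0
time_s: 18.25
ee_pos: [0.4454, 0.2349, 0.0392]
orientation: [0.0, 0.653, 0.758, -0.0]
ft_force: [1.3, -0.8, -0.0]
gripper_width: 0.751
grasp_force: 0.0
time_s: 18.65
ee_pos: [0.4459, 0.2352, 0.1208]
orientation: [0.0, 0.653, 0.758, 0.001]
ft_force: [-0.1, -0.5, -1.1]
gripper_width: 0.751
grasp_force: 0.0
time_s: 18.95
ee_pos: [0.4487, 0.2363, 0.2046]
orientation: [0.003, 0.653, 0.758, 0.005]
ft_force: [0.3, -0.2, -0.5]
gripper_width: 0.751
grasp_force: 0.0
peg ends [0.62422428 0.14923774 0.068     ] [0.6208317 0.0585416 0.068    ]
t 19.1 pos [0.4447 0.2347 0.1985] yaw 98.53 todo d [-1.995  1.955  0.98 ] r [-0.0003  0.0001  0.0641] F [ 0.3 -1.5 -0.1] j [ 0.35  0.18  1.68 -0.    1.29  0.2 ] w 0.751
```

View pics/d.png

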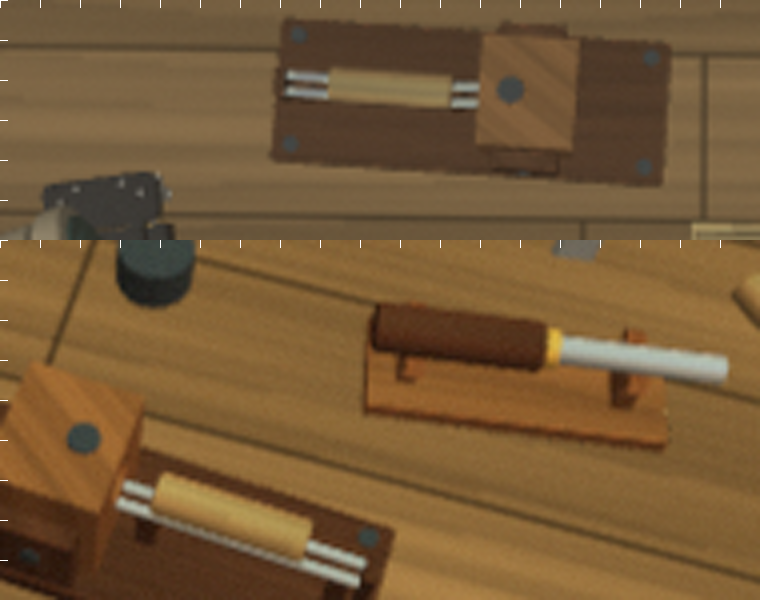

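The drift is back in both notches, with its tip at the same scene pixel as at the start. The peg lies on the rails with its centre at about (0.6225, 0.104). Going to the peg.

```bash
python3 -m pendant '[{"fingers":-0.5,"dx":-0.3,"dy":0.3,"dz":0,"rx":0,"ry":0,"rz":0},{"fingers":-0.5,"dx":-0.65,"dy":0.65,"dz":0,"rx":0,"ry":0,"rz":0},{"fingers":-0.5,"dx":-0.97,"dy":0.98,"dz":0,"rx":0,"ry":0,"rz":0}]' >/dev/null
python3 -m pendant '[{"fingers":-0.5,"dx":-0.35,"dy":0.35,"dz":0,"rx":0,"ry":0,"rz":0},{"fingers":-0.5,"dx":-0.7,"dy":0.7,"dz":0,"rx":0,"ry":0,"rz":0.03},{"fingers":-0.5,"dx":-0.95,"dy":0.98,"dz":0.2,"rx":0,"ry":0,"rz":0.064},{"fingers":-0.5,"dx":-0.95,"dy":0.98,"dz":0.5,"rx":0,"ry":0,"rz":0.064},{"fingers":-0.5,"dx":-0.95,"dy":0.98,"dz":0.8,"rx":0,"ry":0,"rz":0.064},{"fingers":-0.5,"dx":-0.95,"dy":0.98,"dz":0.95,"rx":0,"ry":0,"rz":0.064},{"fingers":-0.5,"dx":-0.95,"dy":0.98,"dz":0.95,"rx":0,"ry":0,"rz":0.064}]'
python3 go.py .623 .105 .064 87
```

```text
time_s: 20.1
ee_pos: [0.6208, 0.1061, 0.1197]
orientation: [-0.002, 0.725, 0.688, -0.003]
ft_force: [0.5, 0.3, 0.5]
gripper_width: 0.752
grasp_force: 0.0
t 20.1 pos [0.6208 0.1061 0.1197] yaw 87.01 todo d [-0.012  0.034  0.696] r [-0.0023  0.0003  0.0001] F [0.5 0.3 0.5] j [ 0.06  0.42  1.52 -0.    1.21  0.11] w 0.752
```

```bash
python3 -m pendant '[{"fingers":-0.5,"dx":0,"dy":0.02,"dz":0.2,"rx":0,"ry":0,"rz":0},{"fingers":-0.5,"dx":0,"dy":0.02,"dz":0.4,"rx":0,"ry":0,"rz":0},{"fingers":-0.5,"dx":0,"dy":0.02,"dz":0.6,"rx":0,"ry":0,"rz":0},{"fingers":-0.5,"dx":0,"dy":0.02,"dz":0.69,"rx":0,"ry":0,"rz":0},{"fingers":-0.5,"dx":0,"dy":0.02,"dz":0.69,"rx":0,"ry":0,"rz":0}]'
python3 -m pendant '[{"fingers":0,"dx":0,"dy":0,"dz":0,"rx":0,"ry":0,"rz":0},{"fingers":0.3,"dx":0,"dy":0,"dz":0,"rx":0,"ry":0,"rz":0},{"fingers":1,"dx":0,"dy":0,"dz":0,"rx":0,"ry":0,"rz":0},{"fingers":1,"dx":0,"dy":0,"dz":0,"rx":0,"ry":0,"rz":0},{"fingers":1,"dx":0,"dy":0,"dz":0,"rx":0,"ry":0,"rz":0},{"fingers":1,"dx":0,"dy":0,"dz":0,"rx":0,"ry":0,"rz":0},{"fingers":1,"dx":0,"dy":0,"dz":0,"rx":0,"ry":0,"rz":0},{"fingers":1,"dx":0,"dy":0,"dz":0,"rx":0,"ry":0,"rz":0},{"fingers":1,"dx":0,"dy":0,"dz":0,"rx":0,"ry":0,"rz":0},{"fingers":1,"dx":0,"dy":0,"dz":0,"rx":0,"ry":0,"rz":0}]' 20
python3 go.py .623 .105 .064 87
```

```text
time_s: 20.6
ee_pos: [0.6243, 0.1064, 0.0676]
orientation: [-0.0, 0.725, 0.689, -0.001]
ft_force: [-0.2, 1.0, 0.3]
gripper_width: 0.748
grasp_force: 0.0
time_s: 21.6
ee_pos: [0.6248, 0.1062, 0.0681]
orientation: [0.0, 0.725, 0.688, -0.0]
ft_force: [-1.2, -0.4, 2.4]
gripper_width: 0.276
grasp_force: 20.0
t 21.6 pos [0.6248 0.1062 0.0681] yaw 87.01 todo d [-0.016 -0.021  0.052] r [-0.      0.      0.0001] F [-1.2 -0.4  2.4] j [ 0.06  0.47  1.58 -0.    1.09  0.11] w 0.276
```

Gripped, but about 4 mm higher than planned. I'll regrasp lower, then lift.

```bash
python3 -m pendant '[{"fingers":0.2,"dx":0,"dy":0,"dz":0,"rx":0,"ry":0,"rz":0},{"fingers":0.2,"dx":0,"dy":0,"dz":0,"rx":0,"ry":0,"rz":0},{"fingers":0.2,"dx":0,"dy":0,"dz":0,"rx":0,"ry":0,"rz":0},{"fingers":0.2,"dx":0,"dy":0,"dz":0.05,"rx":0,"ry":0,"rz":0},{"fingers":0.2,"dx":0,"dy":0,"dz":0.05,"rx":0,"ry":0,"rz":0},{"fingers":1,"dx":0,"dy":0,"dz":0.05,"rx":0,"ry":0,"rz":0},{"fingers":1,"dx":0,"dy":0,"dz":0.05,"rx":0,"ry":0,"rz":0},{"fingers":1,"dx":0,"dy":0,"dz":0.05,"rx":0,"ry":0,"rz":0},{"fingers":1,"dx":0,"dy":0,"dz":0.05,"rx":0,"ry":0,"rz":0},{"fingers":1,"dx":0,"dy":0,"dz":0.05,"rx":0,"ry":0,"rz":0}]' 25
python3 -m pendant '[{"fingers":1,"dx":0,"dy":0,"dz":0,"rx":0,"ry":0,"rz":0},{"fingers":1,"dx":0,"dy":0,"dz":0,"rx":0,"ry":0,"rz":0},{"fingers":1,"dx":0,"dy":0,"dz":-0.2,"rx":0,"ry":0,"rz":0},{"fingers":1,"dx":0,"dy":0,"dz":-0.5,"rx":0,"ry":0,"rz":0},{"fingers":1,"dx":0,"dy":0,"dz":-0.8,"rx":0,"ry":0,"rz":0},{"fingers":1,"dx":0,"dy":0,"dz":-1,"rx":0,"ry":0,"rz":0}]'
python3 -m pendant '[{"fingers":1,"dx":0,"dy":0,"dz":-0.35,"rx":0,"ry":0,"rz":0},{"fingers":1,"dx":0,"dy":0,"dz":-0.6,"rx":0,"ry":0,"rz":0},{"fingers":1,"dx":0,"dy":0,"dz":-0.6,"rx":0,"ry":0,"rz":0},{"fingers":1,"dx":0,"dy":0,"dz":-0.6,"rx":0,"ry":0,"rz":0}]'
python3 go.py .4515 -.221 .19 90
```

```text
time_s: 22.6
ee_pos: [0.6248, 0.1062, 0.064]
orientation: [0.0, 0.725, 0.688, 0.0]
ft_force: [-0.1, -0.6, -0.6]
gripper_width: 0.27
grasp_force: 25.0
time_s: 23.2
ee_pos: [0.6255, 0.1063, 0.1458]
orientation: [0.001, 0.725, 0.688, 0.001]
ft_force: [-0.0, -0.0, -1.0]
gripper_width: 0.271
grasp_force: 25.0
time_s: 23.6
ee_pos: [0.6246, 0.1062, 0.1917]
orientation: [0.0, 0.725, 0.688, 0.0]
ft_force: [0.3, -0.1, -0.9]
gripper_width: 0.268
grasp_force: 25.0
t 23.6 pos [0.6246 0.1062 0.1917] yaw 87.01 todo d [-4.198 -1.948  0.022] r [ 0.      0.     -0.0166] F [ 0.3 -0.1 -0.9] j [ 0.06  0.38  1.41 -0.    1.36  0.11] w 0.268
```

```bash
python3 -m pendant '[{"fingers":1,"dx":-0.25,"dy":-0.12,"dz":0,"rx":0,"ry":0,"rz":0},{"fingers":1,"dx":-0.55,"dy":-0.25,"dz":0,"rx":0,"ry":0,"rz":0},{"fingers":1,"dx":-0.84,"dy":-0.39,"dz":0,"rx":0,"ry":0,"rz":0}]' >/dev/null
python3 -m pendant '[{"fingers":1,"dx":-0.28,"dy":-0.13,"dz":0,"rx":0,"ry":0,"rz":0},{"fingers":1,"dx":-0.56,"dy":-0.26,"dz":0,"rx":0,"ry":0,"rz":0},{"fingers":1,"dx":-0.84,"dy":-0.39,"dz":0,"rx":0,"ry":0,"rz":0}]' >/dev/null
python3 -m pendant '[{"fingers":1,"dx":-0.28,"dy":-0.13,"dz":0,"rx":0,"ry":0,"rz":0},{"fingers":1,"dx":-0.56,"dy":-0.26,"dz":0,"rx":0,"ry":0,"rz":0},{"fingers":1,"dx":-0.84,"dy":-0.39,"dz":0,"rx":0,"ry":0,"rz":0}]' >/dev/null
python3 -m pendant '[{"fingers":1,"dx":-0.28,"dy":-0.13,"dz":0,"rx":0,"ry":0,"rz":0},{"fingers":1,"dx":-0.56,"dy":-0.26,"dz":0,"rx":0,"ry":0,"rz":0},{"fingers":1,"dx":-0.84,"dy":-0.39,"dz":0,"rx":0,"ry":0,"rz":0}]' >/dev/null
python3 -m pendant '[{"fingers":1,"dx":-0.28,"dy":-0.13,"dz":0,"rx":0,"ry":0,"rz":-0.01},{"fingers":1,"dx":-0.56,"dy":-0.26,"dz":0,"rx":0,"ry":0,"rz":-0.017},{"fingers":1,"dx":-0.76,"dy":-0.35,"dz":0,"rx":0,"ry":0,"rz":-0.017},{"fingers":1,"dx":-0.84,"dy":-0.39,"dz":0,"rx":0,"ry":0,"rz":-0.017},{"fingers":1,"dx":-0.84,"dy":-0.39,"dz":0,"rx":0,"ry":0,"rz":-0.017},{"fingers":1,"dx":-0.84,"dy":-0.39,"dz":0,"rx":0,"ry":0,"rz":-0.017}]'
python3 go.py .4515 -.221 .0175 90
```

```text
time_s: 25.4
ee_pos: [0.4514, -0.2204, 0.1913]
orientation: [-0.001, 0.707, 0.708, 0.0]
ft_force: [-1.0, 0.4, -0.8]
gripper_width: 0.276
grasp_force: 25.0
t 25.4 pos [ 0.4514 -0.2204  0.1913] yaw 90.07 todo d [-0.01   0.003  2.173] r [-0.0003 -0.0004  0.0004] F [-1.   0.4 -0.8] j [-0.59  0.18  1.69  0.    1.27 -0.59] w 0.276
```

```bash
python3 -m pendant '[{"fingers":1,"dx":0,"dy":0,"dz":0.3,"rx":0,"ry":0,"rz":0},{"fingers":1,"dx":0,"dy":0,"dz":0.7,"rx":0,"ry":0,"rz":0},{"fingers":1,"dx":0,"dy":0,"dz":1,"rx":0,"ry":0,"rz":0}]' >/dev/null
python3 -m pendant '[{"fingers":1,"dx":0,"dy":0,"dz":0.3,"rx":0,"ry":0,"rz":0},{"fingers":1,"dx":0,"dy":0,"dz":0.6,"rx":0,"ry":0,"rz":0},{"fingers":1,"dx":0,"dy":0,"dz":0.85,"rx":0,"ry":0,"rz":0},{"fingers":1,"dx":0,"dy":0,"dz":1,"rx":0,"ry":0,"rz":0},{"fingers":1,"dx":0,"dy":0,"dz":1,"rx":0,"ry":0,"rz":0},{"fingers":1,"dx":0,"dy":0,"dz":1,"rx":0,"ry":0,"rz":0}]'
python3 go.py .4515 -.221 .018 90
```

```text
time_s: 26.3
ee_pos: [0.452, -0.2206, 0.0321]
orientation: [-0.0, 0.706, 0.708, 0.0]
ft_force: [-0.3, -0.5, -0.2]
gripper_width: 0.271
grasp_force: 25.0
t 26.3 pos [ 0.452  -0.2206  0.0321] yaw 90.13 todo d [-0.005 -0.006  0.176] r [ 0.     -0.0001  0.0007] F [-0.3 -0.5 -0.2] j [-0.59  0.34  1.92  0.    0.88 -0.6 ] w 0.271
```

```bash
python3 -m pendant '[{"fingers":1,"dx":0,"dy":0,"dz":0.08,"rx":0,"ry":0,"rz":0},{"fingers":1,"dx":0,"dy":0,"dz":0.13,"rx":0,"ry":0,"rz":0},{"fingers":1,"dx":0,"dy":0,"dz":0.17,"rx":0,"ry":0,"rz":0},{"fingers":1,"dx":0,"dy":0,"dz":0.19,"rx":0,"ry":0,"rz":0},{"fingers":1,"dx":0,"dy":0,"dz":0.19,"rx":0,"ry":0,"rz":0}]'
python3 -m pendant '[{"fingers":0.4,"dx":0,"dy":0,"dz":0,"rx":0,"ry":0,"rz":0},{"fingers":0.3,"dx":0,"dy":0,"dz":0,"rx":0,"ry":0,"rz":0},{"fingers":0.2,"dx":0,"dy":0,"dz":0,"rx":0,"ry":0,"rz":0},{"fingers":0,"dx":0,"dy":0,"dz":0,"rx":0,"ry":0,"rz":0},{"fingers":-0.1,"dx":0,"dy":0,"dz":0,"rx":0,"ry":0,"rz":0},{"fingers":-0.1,"dx":0,"dy":0,"dz":0,"rx":0,"ry":0,"rz":0},{"fingers":-0.1,"dx":0,"dy":0,"dz":0,"rx":0,"ry":0,"rz":0}]'
python3 -m pendant '[{"fingers":-0.1,"dx":0,"dy":0,"dz":-0.2,"rx":0,"ry":0,"rz":0},{"fingers":-0.1,"dx":0,"dy":0,"dz":-0.5,"rx":0,"ry":0,"rz":0},{"fingers":-0.1,"dx":0,"dy":0,"dz":-0.8,"rx":0,"ry":0,"rz":0},{"fingers":-0.1,"dx":0,"dy":0,"dz":-1,"rx":0,"ry":0,"rz":0}]' >/dev/null
python3 -m pendant '[{"fingers":-0.1,"dx":0,"dy":0,"dz":-0.5,"rx":0,"ry":0,"rz":0},{"fingers":-0.1,"dx":0,"dy":0,"dz":-1,"rx":0,"ry":0,"rz":0},{"fingers":-0.1,"dx":0,"dy":0,"dz":-1,"rx":0,"ry":0,"rz":0}]' >/dev/null
python3 -m pendant '[{"fingers":-0.1,"dx":0,"dy":0,"dz":-0.5,"rx":0,"ry":0,"rz":0},{"fingers":-0.1,"dx":0,"dy":0,"dz":-1,"rx":0,"ry":0,"rz":0},{"fingers":-0.1,"dx":0,"dy":0,"dz":-1,"rx":0,"ry":0,"rz":0},{"fingers":-0.1,"dx":0,"dy":0,"dz":-1,"rx":0,"ry":0,"rz":0},{"fingers":-0.1,"dx":0,"dy":0,"dz":-1,"rx":0,"ry":0,"rz":0}]'
python3 - <<'E'
from h import *
s=read_camera("scene")["color"][90:290,130:500,::-1]
cv2.imwrite("pics/e.png",cv2.resize(s,None,fx=2,fy=2,interpolation=2))
E
```

```text
time_s: 26.8
ee_pos: [0.4513, -0.2212, 0.0167]
orientation: [-0.0, 0.707, 0.707, -0.0]
ft_force: [-0.1, -0.6, 0.3]
gripper_width: 0.27
grasp_force: 25.0
time_s: 27.5
ee_pos: [0.4515, -0.2212, 0.0168]
orientation: [0.0, 0.707, 0.708, -0.0]
ft_force: [1.2, -0.3, 0.8]
gripper_width: 0.55
grasp_force: 0.0
time_s: 28.7
ee_pos: [0.4505, -0.2205, 0.2549]
orientation: [-0.002, 0.707, 0.708, -0.0]
ft_force: [-0.5, -1.3, -0.2]
gripper_width: 0.545
grasp_force: 0.0
```

View pics/e.png

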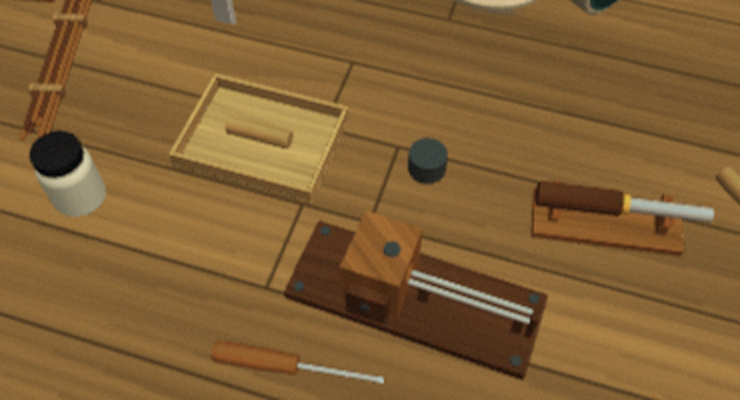

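The peg lies flat in the tray at crop (258,133). The drift is in its rest at (625,203), and the weight, bodkin and jar have not moved. The gripper is clear.

```bash
python3 -c "
from workcell import *
print(close_job())"
```

```text
the job is handed in; nothing more can be done
None
```

The job is handed in: the peg was pushed right through onto the rails and now lies flat in the tray, the drift is back in both notches pointing as before, the other items were left alone, and it took about 29 s.

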